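Seat the proud vial and start the sampler

TASK

One of the six capped vials in the sample rack was not pushed down and stands higher than the rest: press it gently straight down with the fingertips until it sits as deep as the others, without pulling it up. Then start the run by pressing the long bar-shaped key of the keypad gently all the way down with the fingertips, let it spring back and withdraw. Do not touch the other vials or the other two keys, and leave the loose things on the bench where they are.

Things in the scene. Friction and masses are not known exactly. Their poses are not given: they have to be found in the camera images.
- rack: low aluminium sample rack, 124 x 176 mm and 26 mm high, fixed; origin: centre of its underside on the bench, z up. Six vial holes in 2 rows of 3: at x = -26 and +26 mm, y = -52, 0 and +52 mm in its frame
- keypad: low white keypad, 110 x 200 mm, flat top 34 mm above the bench, fixed; origin: centre of its underside. Three plain grey keys stand 12 mm out of its top on a row along its y axis, 60 mm apart, in an order that varies
- vial_a_cap (a point): the vial that stands proud: like the other five (23 mm across, 47 mm tall, aluminium cap) but 14 to 20 mm higher at the start; any of the six holes. Point: centre of its cap's top face, z up; 53 mm above the bench when fully down
- vial_a (a joint): height in m by which that vial is short of fully down: 0 = fully down on its stop, like the others; more = further up. It slides straight down with a steady friction of about 4 N, and stays where it is left
- vial_b_cap (a point): one of the five seated vials, not to be touched: capped amber vial, 23 mm across and 47 mm tall, standing in the rack, cap top about 53 mm above the bench; point: centre of its cap's top face, z up
- vial_b (a joint): height in m of that seated vial above its stop: 0 = fully down
- vial_c_cap (a point): one of the five seated vials, not to be touched: capped amber vial, 23 mm across and 47 mm tall, standing in the rack, cap top about 53 mm above the bench; point: centre of its cap's top face, z up
- vial_c (a joint): height in m of that seated vial above its stop: 0 = fully down
- vial_d_cap (a point): one of the five seated vials, not to be touched: capped amber vial, 23 mm across and 47 mm tall, standing in the rack, cap top about 53 mm above the bench; point: centre of its cap's top face, z up
- vial_d (a joint): height in m of that seated vial above its stop: 0 = fully down
- vial_e_cap (a point): one of the five seated vials, not to be touched: capped amber vial, 23 mm across and 47 mm tall, standing in the rack, cap top about 53 mm above the bench; point: centre of its cap's top face, z up
- vial_e (a joint): height in m of that seated vial above its stop: 0 = fully down
- vial_f_cap (a point): one of the five seated vials, not to be touched: capped amber vial, 23 mm across and 47 mm tall, standing in the rack, cap top about 53 mm above the bench; point: centre of its cap's top face, z up
- vial_f (a joint): height in m of that seated vial above its stop: 0 = fully down
- key_bar_top (a point): the start key: long narrow bar, 50 mm along x by 18 mm along y; point: centre of its top face, z up, x and y as the keypad's; 46 mm above the bench when up
- key_bar (a joint): travel of that key in m: 0 = up, 0.006 = fully down; a spring returns it (about 1 N to start it, 5 N fully down)
- key_square_top (a point): square key, 26 x 26 mm, not to be touched; point: centre of its top face, z up, x and y as the keypad's; 46 mm above the bench when up
- key_square (a joint): travel of that key in m: 0 = up, 0.006 = fully down; a spring returns it (about 1 N to start it, 5 N fully down)
- key_round_top (a point): round key, 28 mm across, not to be touched; point: centre of its top face, z up, x and y as the keypad's; 46 mm above the bench when up
- key_round (a joint): travel of that key in m: 0 = up, 0.006 = fully down; a spring returns it (about 1 N to start it, 5 N fully down)
- jar: closed jar with blue lid, 54 mm across, 60 mm tall, standing on the bench; origin: centre of its underside; loose, to be left alone
- spanner: open-ended spanner 140 mm long lying on the bench along its x axis; origin: about its middle, on the bench; loose, to be left alone
- beaker: empty glass beaker, 64 mm across, 65 mm tall; origin: centre of its underside; loose, to be left alone
- spare_vial: spare capped vial standing on the bench by itself, 23 mm across, 47 mm tall; origin: centre of its underside; loose, to be left alone

How it is judged (in metres and radians):
On the way, in this order (a step that is already met when the one before it is completed fails the run):
1. the proud vial is pressed fully down by the fingers (value of joint vial_a below 0.0025 m and contact force between the fingers and vial_a above 0.3 N), for 0.05 s.
2. the bar key is pressed fully down by the fingers (value of joint key_bar above 0.0048 m and contact force between the fingers and key_bar above 0.3 N), for 0.05 s.
At the end, for the whole second after the job is handed in: all six vials are fully down (within 2.5 mm), all three keys are back up (within 1 mm), and the jar, spanner, beaker and spare vial stand or lie within 15 mm of where they were, upright (value of joint each of vial_a, vial_b, vial_c, vial_d, vial_e, vial_f below 0.0025 m and value of joint each of key_bar, key_square, key_round below 0.001 m and distance of each of jar, spanner, beaker, spare_vial from where it was at the start of the episode below 0.015 m and angle between each of jar, beaker, spare_vial's own z axis and vertical below 0.2 rad); the robot touches nothing.
It fails at once if another vial or key is touched or moved (contact force between any of the arm, the fingers and vial_b above 1.5 N or contact force between any of the arm, the fingers and vial_c above 1.5 N or contact force between any of the arm, the fingers and vial_d above 1.5 N or contact force between any of the arm, the fingers and vial_e above 1.5 N or contact force between any of the arm, the fingers and vial_f above 1.5 N or value of joint any of vial_b, vial_c, vial_d, vial_e, vial_f above 0.004 m or contact force between any of the arm, the fingers and key_square above 1.5 N or contact force between any of the arm, the fingers and key_round above 1.5 N or value of joint any of key_square, key_round above 0.002 m).
It fails at once if the proud vial is pulled upward (value of joint vial_a above 0.024 m).
It fails at once if the start key is pressed before the vial is down (value of joint key_bar above 0.002 m and value of joint vial_a above 0.003 m).
It fails at once if the vial or the key is pressed roughly (over 45 N) (contact force between the fingers and vial_a above 45 N or contact force between the fingers and key_bar above 45 N).
It fails at once if a loose thing on the bench is moved or lifted (distance of any of jar, spanner, beaker, spare_vial from where it was at the start of the episode above 0.015 m).
It also fails if it takes over 42 s, if anything falls off the work surface, if the arm or the gripper's body presses on something with over 40 N, if the wrist force passes 120 N, or if a joint passes its speed limit or range.

ROBOT

A 6-joint arm with a two-finger parallel gripper is mounted at the origin on the work surface. World frame = base frame: x ahead of the robot, y to its left, z up, the work surface at z = 0. Lengths are in mm, angles in rad, forces in N, time in s.
With the tool pointing down it reaches from about 300 to 775 mm from the base axis. Payload 14.6 kg.
Tool frame: the origin (TCP) lies between the finger pads; the fingertips stand manip.nose_length ahead of it and the grasp point (between the pads) lies 11 mm behind it (manip.nose_length is the distance from the TCP to the fingertips, in mm); z points along the fingers, y is the line along which they close (so a half turn about z gives the same grasp; the last joint's range is limited). The gripper opens to 94 mm and grips with 3 to 60 N. Pads are 16 mm wide; open, the fingers measure 119 mm over their backs; the gripper's body (75 mm by 177 mm) begins 78 mm behind the grasp point.
Start: joints at [-1.399, 0.3, 1.521, -0, 1.321, -0.067], TCP at [130.089, -534.384, 213.446] pointing down, gripper open.
Joint ranges: [-3.03, 3.03], [-0.79, 2.21], [0.23, 2.52], [-1.04, 4.18], [0, 3.07], [-2.55, 2.55]. Speed limits (rad/s): [2.22, 2.22, 2.57, 3.14, 3.14, 3.14].

INTERFACE

Orientations are given as [roll, pitch, yaw] about the fixed x, y, z axes, in that order (R = Rz(yaw) Ry(pitch) Rx(roll)).
In Python, from cell import manip, cams, job gives the robot as it stands.
- The arm moves only by the tool jog_arm, never from a script. Its argument "commands" is a list of rows, each an object of numbers: "dx", "dy", "dz": the shift along the tool's x, y, z each as a share of 40 mm, from -1 to 1; "ax", "ay", "az": the turn, a rotation vector about the tool's x, y, z each as a share of 10 degrees, from -1 to 1; "gripper": the closure, from 0 (fully open) to 1 (shut). A call has 1 to 10 rows; each row shifts and turns the commanded pose from where the row before left it, along the tool's axes as they then stand; what a row does not reach is not made up. A row lasts 1/8 s, in which the tool goes at most 62.5 mm and 10.7 degrees, less where a joint would pass 70% of its speed; a pose out of reach is approached as far as the arm can. A call with a number of a shift or a turn outside -1 to 1 is refused whole. A call with a gripper value outside its range is refused whole. The fingers move at their own pace and stop on an object; "squeeze" is the grip in N (left out, the last holds). Time passes only in rows, so rows that do not move let the fingers close. It gives the time, the measured TCP pose, the force, the opening and the grip force at its end, in the units of the state.
- manip.read_state(): the state, without advancing time (a new reading comes with each control period).
- cams.camera(name): name is "scene" or "top" or "wrist"; returns a dict with "image" (384x512x3 uint8, red, green, blue), "fx", "fy", "cx", "cy" (pixels), "dist_coeffs" ([k1, k2, p1, p2, k3] as OpenCV has them; the pictures are not rectified), "world_to_cam" (4x4, takes a point from world to camera coordinates). Camera axes: x right, y down, z forward; pixel columns grow to the right and rows downward; lengths in mm; the calibration is good to about 2 mm. A picture is of the moment at which its call begins. There is no depth.
- job.sign_off(): hands the job in; it is judged then, once.
The state is a dict: "clock": time; "joints": joint angles; "qd": joint speeds; "effort": joint torques, N m; "eef_pos": TCP position; "eef_rot": TCP orientation; "wrist_force": force on the tool from outside, world axes, zero at the start; "moment": the same for the moment, N m; "finger_gap": finger opening in mm; "finger_force": force on a finger pad.
Only numpy, scipy, OpenCV 4.12 (cv2) and the standard library are available. Lean on these libraries where they do the work, as an engineer would, in place of code of your own. Each camera call takes 0.05 s, during which the arm holds its last target. There are 200 camera calls.

## Working session

There is one attempt and no reset: what is moved stays moved. The work goes in short steps, Python scripts to look and compute and a tool call to move; the robot and the scene stay as the last step left them, time stands still between calls to the robot, and variables do not carry over. Pictures are saved under pics/ and viewed, at most 10 in all, crops included, and the job is handed in when it is done.

Besides the shell and the picture viewer there is one more tool, called after "Request:" in YAML: its name, and indented under it one key for each argument. jog_arm: Moves the arm, as the interface text tells. Shift numbers are shares of 40 mm and turn numbers shares of 10 degrees, none past 1 either way. Its arguments: {"type":"object","properties":{"commands":{"type":"array"},"squeeze":{"type":"number"}},"required":["commands"]}

```bash
mkdir -p pics; python3 - <<'E'
from cell import manip,cams
import cv2,pickle
d={}
for n in("scene","top","wrist"):
    c=cams.camera(n);d[n]=c;cv2.imwrite(f"pics/{n}0.png",cv2.resize(c["image"][:,:,::-1],None,fx=1.5,fy=1.5,interpolation=cv2.INTER_CUBIC))
pickle.dump(d,open("c0.pkl","wb"))
s=manip.read_state();print(s,manip.nose_length)
E
```

```text
{'clock': 0.15, 'joints': array([-1.39860569e+00,  3.00334242e-01,  1.52141462e+00, -4.99433091e-06,
        1.32073935e+00, -6.66246435e-02]), 'qd': array([ 2.01838939e-03, -1.31393651e-03,  7.71307362e-06, -6.69120764e-04,
       -3.85763923e-04,  1.87678395e-04]), 'effort': array([ 1.00994272e-03, -5.31950283e+01, -3.52819490e+01,  7.07861083e-02,
        2.35902588e-02, -5.99210239e-05]), 'eef_pos': array([ 130.05277416, -534.20252904,  213.03182877]), 'eef_rot': array([-3.14069876e+00, -5.47952439e-05,  2.38816496e-01]), 'wrist_force': array([ 0.03217214,  0.58489267, -0.04549303]), 'moment': array([ 0.01034544, -0.03464487,  0.00767999]), 'finger_force': 0.0, 'finger_gap': 94.09946721754301} 8.0
```

View pics/scene0.png

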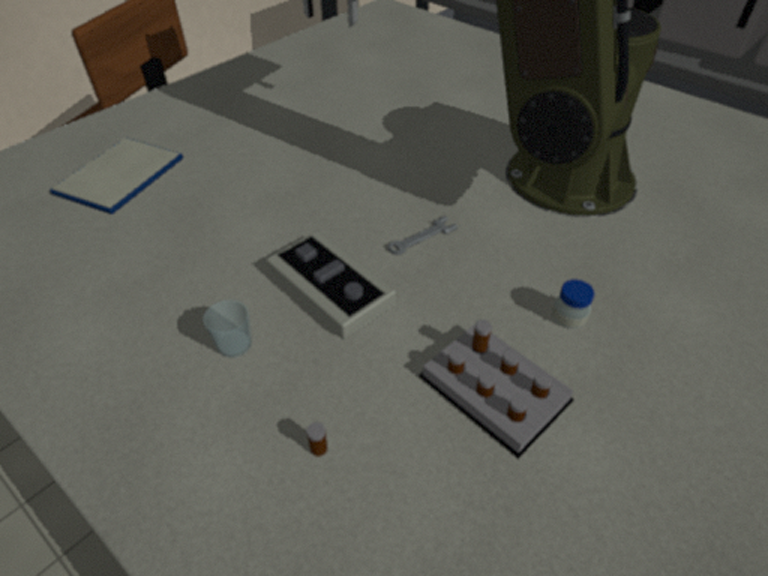

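View pics/top0.png

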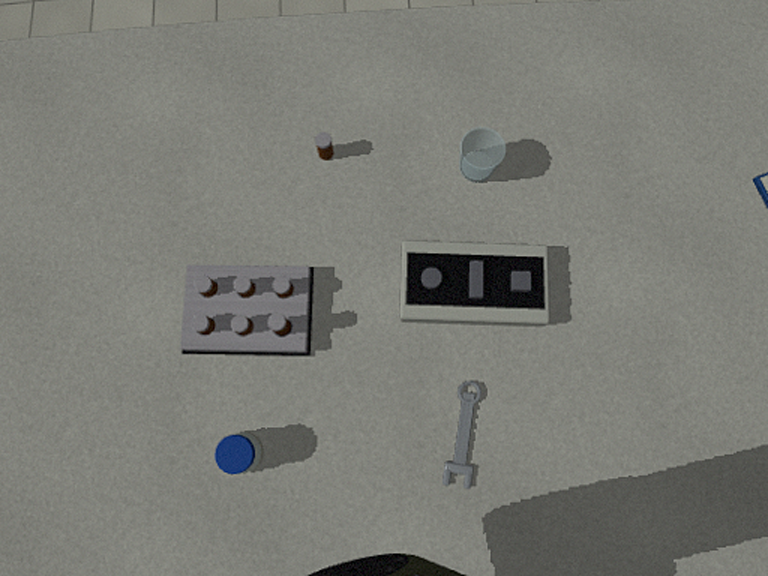

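The scene view shows the proud vial at (482,333), in the corner of the rack nearest the robot and keypad. In the top view that is (281,322). The bar key is the middle key, at (476,279) in the top view. I'll zoom in for accurate pixels.

```bash
python3 - <<'E'
import cv2,pickle
d=pickle.load(open("c0.pkl","rb"))
t=d["top"]["image"][:,:,::-1];s=d["scene"]["image"][:,:,::-1]
import numpy as np
a=cv2.resize(t[170:240,120:220],None,fx=8,fy=8,interpolation=cv2.INTER_CUBIC)[:, :800]
b=cv2.resize(t[155:220,260:370],None,fx=7.25,fy=7.25,interpolation=cv2.INTER_CUBIC)
cv2.imwrite("pics/a.png",a);cv2.imwrite("pics/b.png",b)
E
```

```text
(no output)
```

View pics/a.png

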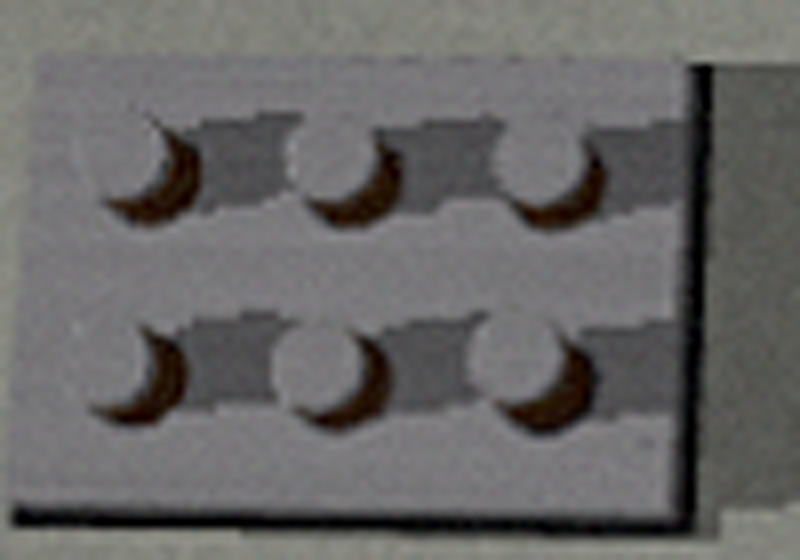

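View pics/b.png

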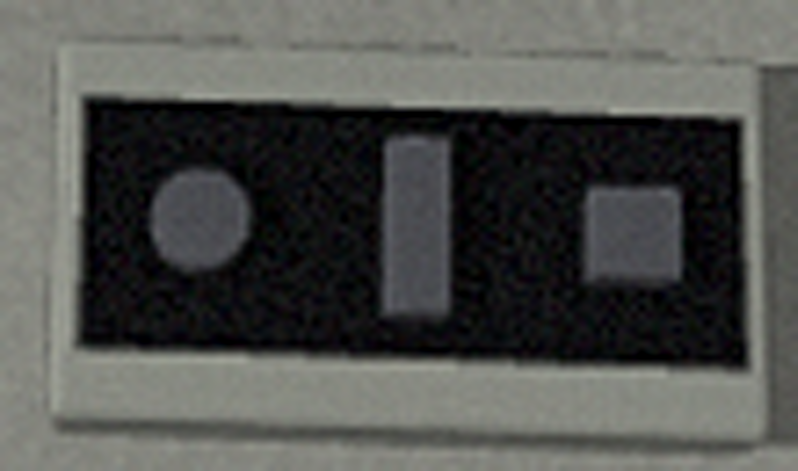

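Crop a: seated caps at about (335,157), (541,156) and (319,364), proud cap at (516,352). Crop b: bar key (416,226), round (200,219), square (633,233).

```bash
cat > h.py <<'E'
import cv2,numpy as np
def ray(c,px,z):
    K=np.array([[c["fx"],0,c["cx"]],[0,c["fy"],c["cy"]],[0,0,1.]])
    n=cv2.undistortPoints(np.array([[px]],float),K,np.array(c["dist_coeffs"],float))[0,0]
    T=np.array(c["world_to_cam"]);R=T[:3,:3];o=-R.T@T[:3,3];v=R.T@np.array([*n,1])
    return (o+v*(z-o[2])/v[2])[:2]
def pix(c,p):
    K=np.array([[c["fx"],0,c["cx"]],[0,c["fy"],c["cy"]],[0,0,1.]]);T=np.array(c["world_to_cam"])
    return cv2.projectPoints(np.array([p],float),cv2.Rodrigues(T[:3,:3])[0],T[:3,3],K,np.array(c["dist_coeffs"],float))[0][0,0]
E
python3 - <<'E'
from h import *;import pickle
c=pickle.load(open("c0.pkl","rb"));t=c["top"]
A=lambda x,y:((x-3.5)/8+120,(y-3.5)/8+170)
B=lambda x,y:((x-3.1)/7.25+260,(y-3.1)/7.25+155)
for p in[(335,157),(541,156),(319,364)]:print("seat",ray(t,A(*p),53).round(1))
a=[ray(t,A(*p),53) for p in[(335,157),(541,156),(319,364)]]
print("proud pred",(a[2]+a[1]-a[0]).round(1))
for z in(67,70,73):print("proud",z,ray(t,A(516,352),z).round(1), pix(c["scene"],[*ray(t,A(516,352),z),z])*1.5)
for n,p in dict(bar=(416,226),rnd=(200,219),sq=(633,233)).items():print(n,ray(t,B(*p),46).round(1))
E
```

```text
seat [554.6 172.2]
seat [551.4 121.2]
seat [503.2 177. ]
proud pred [500.  126.1]
proud 67 [500.6 126.5] [480.888423   326.40191407]
proud 70 [500.1 126. ] [481.07268251 324.5988404 ]
proud 73 [499.6 125.5] [481.25777906 322.78815065]
bar [ 542.4 -135.4]
rnd [548.4 -76.4]
sq [ 536.4 -195. ]
```

Request:
jog_arm:
  commands:
    - {"dx":0.4,"dy":-0.4,"gripper":1}
    - {"dx":0.8,"dy":-0.86,"gripper":1}
    - {"dx":0.8,"dy":-0.86,"gripper":1}
    - {"dx":0.8,"dy":-0.86,"gripper":1}
    - {"dx":0.8,"dy":-0.86,"gripper":1}
    - {"dx":0.8,"dy":-0.86,"gripper":1}
    - {"dx":0.8,"dy":-0.86,"gripper":1}
    - {"dx":0.8,"dy":-0.86,"gripper":1}
    - {"dx":0.8,"dy":-0.86,"gripper":1}
    - {"dx":0.8,"dy":-0.86,"gripper":1}
  squeeze: 10

```text
schema error: expected keys dx, dy, dz, ax, ay, az, gripper
```

Request:
jog_arm:
  commands:
    - {"dx":0.8,"dy":-0.86,"gripper":1}
    - {"dx":0.8,"dy":-0.86,"gripper":1}
    - {"dx":0.8,"dy":-0.86,"gripper":1}
    - {"dx":0.8,"dy":-0.86,"gripper":1}
    - {"dx":0.8,"dy":-0.86,"gripper":1}
    - {"dx":0.6,"dy":-0.6,"gripper":1}
    - {"dx":0.2,"dy":-0.2,"gripper":1}
    - {"gripper":1}
    - {"gripper":1}

```text
schema error: expected keys dx, dy, dz, ax, ay, az, gripper
```

All seven keys are needed in every row.

Request:
jog_arm:
  commands:
    - {"dx":0.4,"dy":-0.4,"dz":0,"ax":0,"ay":0,"az":0,"gripper":1}
    - {"dx":0.8,"dy":-0.86,"dz":0,"ax":0,"ay":0,"az":0,"gripper":1}
    - {"dx":0.8,"dy":-0.86,"dz":0,"ax":0,"ay":0,"az":0,"gripper":1}
    - {"dx":0.8,"dy":-0.86,"dz":0,"ax":0,"ay":0,"az":0,"gripper":1}
    - {"dx":0.8,"dy":-0.86,"dz":0,"ax":0,"ay":0,"az":0,"gripper":1}
    - {"dx":0.8,"dy":-0.86,"dz":0,"ax":0,"ay":0,"az":0,"gripper":1}
    - {"dx":0.8,"dy":-0.86,"dz":0,"ax":0,"ay":0,"az":0,"gripper":1}
    - {"dx":0.8,"dy":-0.86,"dz":0,"ax":0,"ay":0,"az":0,"gripper":1}
    - {"dx":0.8,"dy":-0.86,"dz":0,"ax":0,"ay":0,"az":0,"gripper":1}
    - {"dx":0.8,"dy":-0.86,"dz":0,"ax":0,"ay":0,"az":0,"gripper":1}
  squeeze: 10

```text
clock: 1.4
eef_pos: [348.9, -144.7, 213.5]
eef_rot: [3.141, -0.0, 0.239]
wrist_force: [0.4, 0.0, -0.2]
finger_gap: 0.8
finger_force: 0.0
```

Request:
jog_arm:
  commands:
    - {"dx":0.8,"dy":-0.86,"dz":0,"ax":0,"ay":0,"az":0,"gripper":1}
    - {"dx":0.8,"dy":-0.86,"dz":0,"ax":0,"ay":0,"az":0,"gripper":1}
    - {"dx":0.8,"dy":-0.86,"dz":0,"ax":0,"ay":0,"az":0,"gripper":1}
    - {"dx":0.8,"dy":-0.86,"dz":0,"ax":0,"ay":0,"az":0,"gripper":1}
    - {"dx":0.8,"dy":-0.86,"dz":0,"ax":0,"ay":0,"az":0,"gripper":1}
    - {"dx":0.6,"dy":-0.6,"dz":0,"ax":0,"ay":0,"az":0,"gripper":1}
    - {"dx":0.2,"dy":-0.2,"dz":0,"ax":0,"ay":0,"az":0,"gripper":1}
    - {"dx":0,"dy":0,"dz":0,"ax":0,"ay":0,"az":0,"gripper":1}
    - {"dx":0,"dy":0,"dz":0,"ax":0,"ay":0,"az":0,"gripper":1}

```text
clock: 2.52
eef_pos: [486.4, 96.6, 213.5]
eef_rot: [3.141, 0.0, 0.238]
wrist_force: [-0.2, -1.9, 0.1]
finger_gap: 0.1
finger_force: 0.0
```

Request:
jog_arm:
  commands:
    - {"dx":0.5,"dy":-0.635,"dz":0.4,"ax":0,"ay":0,"az":0,"gripper":1}
    - {"dx":0,"dy":0,"dz":0.7,"ax":0,"ay":0,"az":0,"gripper":1}
    - {"dx":0,"dy":0,"dz":0.7,"ax":0,"ay":0,"az":0,"gripper":1}
    - {"dx":0,"dy":0,"dz":0.6,"ax":0,"ay":0,"az":0,"gripper":1}
    - {"dx":0,"dy":0,"dz":0.4,"ax":0,"ay":0,"az":0,"gripper":1}
    - {"dx":0,"dy":0,"dz":0,"ax":0,"ay":0,"az":0,"gripper":1}
    - {"dx":0,"dy":0,"dz":0,"ax":0,"ay":0,"az":0,"gripper":1}

```text
clock: 3.4
eef_pos: [500.6, 126.8, 102.4]
eef_rot: [3.142, -0.001, 0.239]
wrist_force: [0.4, -0.3, -0.1]
finger_gap: 0.6
finger_force: 0.0
```

```bash
python3 - <<'E'
from cell import cams
import cv2
c=cams.camera("scene")["image"][:,:,::-1];w=cams.camera("wrist")["image"][:,:,::-1]
a=cv2.resize(c[180:310,260:400],(400,371),interpolation=cv2.INTER_CUBIC);b=cv2.resize(w,(400,300));
cv2.imwrite("pics/c1.png",cv2.hconcat([a,cv2.copyMakeBorder(b,0,71,0,0,0)]))
E
```

```text
(no output)
```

View pics/c1.png

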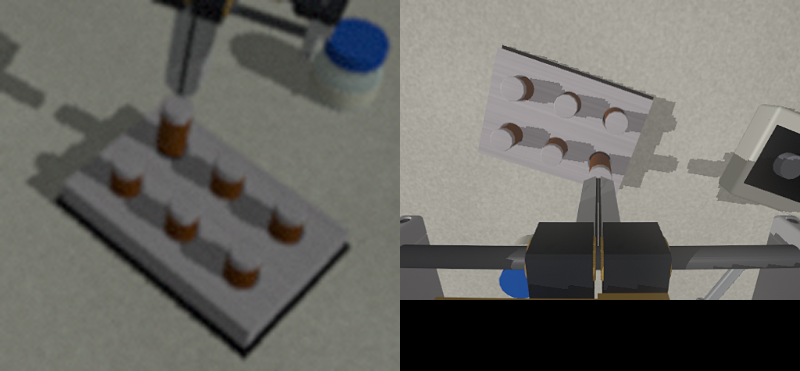

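The fingertips are centred over the proud vial's cap (wrist view: tip x≈598, cap x≈600). Next is a gentle press.

Request:
jog_arm:
  commands:
    - {"dx":0,"dy":0,"dz":0.3,"ax":0,"ay":0,"az":0,"gripper":1}
    - {"dx":0,"dy":0,"dz":0.2,"ax":0,"ay":0,"az":0,"gripper":1}
    - {"dx":0,"dy":0,"dz":0.1,"ax":0,"ay":0,"az":0,"gripper":1}
    - {"dx":0,"dy":0,"dz":0.1,"ax":0,"ay":0,"az":0,"gripper":1}
    - {"dx":0,"dy":0,"dz":0.1,"ax":0,"ay":0,"az":0,"gripper":1}
    - {"dx":0,"dy":0,"dz":0.1,"ax":0,"ay":0,"az":0,"gripper":1}
    - {"dx":0,"dy":0,"dz":0.05,"ax":0,"ay":0,"az":0,"gripper":1}
    - {"dx":0,"dy":0,"dz":0,"ax":0,"ay":0,"az":0,"gripper":1}

```text
clock: 4.5
eef_pos: [500.2, 126.9, 63.2]
eef_rot: [-3.142, -0.0, 0.239]
wrist_force: [-0.2, -0.8, 1.0]
finger_gap: 0.4
finger_force: 0.0
```

Request:
jog_arm:
  commands:
    - {"dx":0,"dy":0,"dz":0.025,"ax":0,"ay":0,"az":0,"gripper":1}
    - {"dx":0,"dy":0,"dz":0.025,"ax":0,"ay":0,"az":0,"gripper":1}

```text
clock: 4.75
eef_pos: [500.4, 126.9, 61.6]
eef_rot: [3.142, -0.001, 0.239]
wrist_force: [-0.1, -0.3, 3.7]
finger_gap: 0.7
finger_force: 1.9
```

Request:
jog_arm:
  commands:
    - {"dx":0,"dy":0,"dz":0.015,"ax":0,"ay":0,"az":0,"gripper":1}
    - {"dx":0,"dy":0,"dz":0,"ax":0,"ay":0,"az":0,"gripper":1}

```text
clock: 5.0
eef_pos: [500.4, 127.0, 61.2]
eef_rot: [3.142, -0.001, 0.239]
wrist_force: [-1.6, -0.4, 6.0]
finger_gap: 0.5
finger_force: 3.3
```

Request:
jog_arm:
  commands:
    - {"dx":0,"dy":0,"dz":0.015,"ax":0,"ay":0,"az":0,"gripper":1}
    - {"dx":0,"dy":0,"dz":0,"ax":0,"ay":0,"az":0,"gripper":1}

```text
clock: 5.25
eef_pos: [500.6, 127.0, 61.1]
eef_rot: [3.142, -0.001, 0.239]
wrist_force: [-3.6, -1.0, 12.9]
finger_gap: 0.4
finger_force: 6.5
```

Request:
jog_arm:
  commands:
    - {"dx":0,"dy":0,"dz":0.015,"ax":0,"ay":0,"az":0,"gripper":1}
    - {"dx":0,"dy":0,"dz":0,"ax":0,"ay":0,"az":0,"gripper":1}

```text
clock: 5.5
eef_pos: [500.7, 127.1, 61.1]
eef_rot: [3.141, -0.002, 0.239]
wrist_force: [-6.3, -1.9, 20.0]
finger_gap: 0.6
finger_force: 9.6
```

Seated: it meets a hard stop with the tips at 53.1 mm. Now lift off and go over to the key.

Request:
jog_arm:
  commands:
    - {"dx":0,"dy":0,"dz":-0.1,"ax":0,"ay":0,"az":0,"gripper":1}
    - {"dx":0,"dy":0,"dz":-0.3,"ax":0,"ay":0,"az":0,"gripper":1}
    - {"dx":0,"dy":0,"dz":-0.7,"ax":0,"ay":0,"az":0,"gripper":1}
    - {"dx":0,"dy":0,"dz":-0.7,"ax":0,"ay":0,"az":0,"gripper":1}
    - {"dx":-0.05,"dy":0.7,"dz":-0.3,"ax":0,"ay":0,"az":0,"gripper":1}
    - {"dx":-0.05,"dy":0.8,"dz":0,"ax":0,"ay":0,"az":0,"gripper":1}
    - {"dx":-0.1,"dy":0.8,"dz":0,"ax":0,"ay":0,"az":0,"gripper":1}
    - {"dx":-0.1,"dy":0.8,"dz":0,"ax":0,"ay":0,"az":0,"gripper":1}
    - {"dx":-0.1,"dy":0.8,"dz":0,"ax":0,"ay":0,"az":0,"gripper":1}
    - {"dx":-0.1,"dy":0.8,"dz":0,"ax":0,"ay":0,"az":0,"gripper":1}

```text
clock: 6.75
eef_pos: [525.3, -61.5, 144.2]
eef_rot: [3.141, -0.0, 0.239]
wrist_force: [1.4, -0.9, -0.2]
finger_gap: 0.7
finger_force: 0.0
```

Request:
jog_arm:
  commands:
    - {"dx":0,"dy":0.8,"dz":0,"ax":0,"ay":0,"az":0,"gripper":1}
    - {"dx":0,"dy":0.6,"dz":0,"ax":0,"ay":0,"az":0,"gripper":1}
    - {"dx":0,"dy":0.3,"dz":0,"ax":0,"ay":0,"az":0,"gripper":1}
    - {"dx":0,"dy":0,"dz":0,"ax":0,"ay":0,"az":0,"gripper":1}
    - {"dx":0,"dy":0,"dz":0,"ax":0,"ay":0,"az":0,"gripper":1}

```text
clock: 7.38
eef_pos: [541.2, -125.8, 143.7]
eef_rot: [-3.141, 0.0, 0.239]
wrist_force: [0.2, -0.3, 0.4]
finger_gap: 0.2
finger_force: 0.0
```

```bash
python3 - <<'E'
from cell import cams
import cv2
c=cams.camera("scene")["image"][:,:,::-1];t=cams.camera("wrist")["image"][:,:,::-1]
a=cv2.resize(c[140:310,150:400],(500,340),interpolation=cv2.INTER_CUBIC);b=cv2.resize(t,(300,225))
cv2.imwrite("pics/c2.png",cv2.hconcat([a,cv2.copyMakeBorder(b,0,115,0,0,0)]))
E
```

```text
(no output)
```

View pics/c2.png

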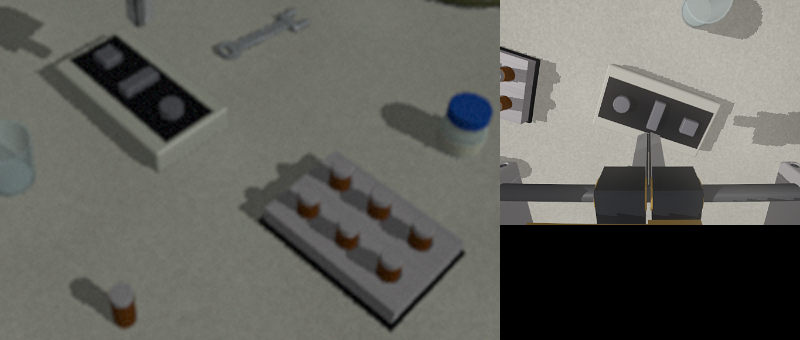

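All six vials are now level, and the spare vial and jar are where they were. I'll line up with the bar and come down to just above it.

Request:
jog_arm:
  commands:
    - {"dx":-0.03,"dy":0.24,"dz":0.2,"ax":0,"ay":0,"az":0,"gripper":1}
    - {"dx":0,"dy":0,"dz":0.5,"ax":0,"ay":0,"az":0.95,"gripper":1}
    - {"dx":0,"dy":0,"dz":0.5,"ax":0,"ay":0,"az":0.95,"gripper":1}
    - {"dx":0,"dy":0,"dz":0.4,"ax":0,"ay":0,"az":0,"gripper":1}
    - {"dx":0,"dy":0,"dz":0.25,"ax":0,"ay":0,"az":0,"gripper":1}
    - {"dx":0,"dy":0,"dz":0,"ax":0,"ay":0,"az":0,"gripper":1}
    - {"dx":0,"dy":0,"dz":0,"ax":0,"ay":0,"az":0,"gripper":1}

```text
clock: 8.35
eef_pos: [542.7, -136.3, 70.2]
eef_rot: [3.141, -0.001, -0.092]
wrist_force: [-0.4, -0.3, 0.3]
finger_gap: 0.5
finger_force: 0.0
```

```bash
python3 - <<'E'
from cell import cams
import cv2
c=cams.camera("scene")["image"][:,:,::-1];t=cams.camera("wrist")["image"][:,:,::-1]
a=cv2.resize(c[140:230,165:275],(400,327),interpolation=cv2.INTER_CUBIC);b=cv2.resize(t[100:300,130:375],(400,327))
cv2.imwrite("pics/c3.png",cv2.hconcat([a,b]))
E
```

```text
(no output)
```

View pics/c3.png

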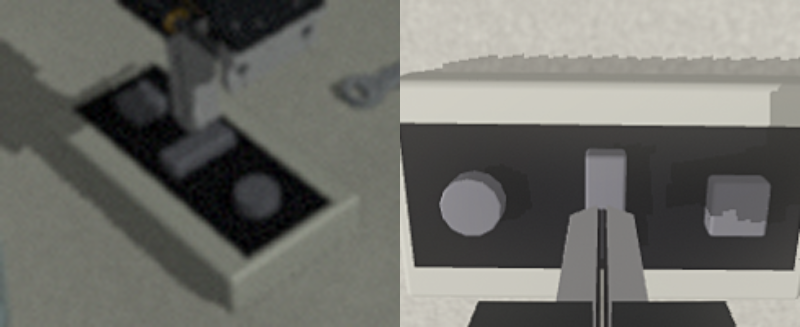

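The tips are centred over the bar, clear of the other keys. I'll press in small steps.

Request:
jog_arm:
  commands:
    - {"dx":0,"dy":0,"dz":0.2,"ax":0,"ay":0,"az":0,"gripper":1}
    - {"dx":0,"dy":0,"dz":0.15,"ax":0,"ay":0,"az":0,"gripper":1}
    - {"dx":0,"dy":0,"dz":0.05,"ax":0,"ay":0,"az":0,"gripper":1}
    - {"dx":0,"dy":0,"dz":0.05,"ax":0,"ay":0,"az":0,"gripper":1}
    - {"dx":0,"dy":0,"dz":0.05,"ax":0,"ay":0,"az":0,"gripper":1}
    - {"dx":0,"dy":0,"dz":0,"ax":0,"ay":0,"az":0,"gripper":1}

```text
clock: 9.2
eef_pos: [542.3, -136.1, 49.7]
eef_rot: [-3.142, 0.0, -0.093]
wrist_force: [-3.1, 1.0, 2.0]
finger_gap: 0.5
finger_force: 1.9
```

Request:
jog_arm:
  commands:
    - {"dx":0,"dy":0,"dz":0.025,"ax":0,"ay":0,"az":0,"gripper":1}
    - {"dx":0,"dy":0,"dz":0.015,"ax":0,"ay":0,"az":0,"gripper":1}
    - {"dx":0,"dy":0,"dz":0,"ax":0,"ay":0,"az":0,"gripper":1}

```text
clock: 9.57
eef_pos: [542.4, -136.2, 48.3]
eef_rot: [3.142, -0.0, -0.093]
wrist_force: [-4.1, 1.8, 6.4]
finger_gap: 0.7
finger_force: 3.1
```

Request:
jog_arm:
  commands:
    - {"dx":0,"dy":0,"dz":0.015,"ax":0,"ay":0,"az":0,"gripper":1}
    - {"dx":0,"dy":0,"dz":0.015,"ax":0,"ay":0,"az":0,"gripper":1}
    - {"dx":0,"dy":0,"dz":0,"ax":0,"ay":0,"az":0,"gripper":1}

```text
clock: 9.95
eef_pos: [542.5, -136.2, 47.9]
eef_rot: [3.142, -0.0, -0.093]
wrist_force: [-8.2, 2.6, 17.3]
finger_gap: 0.8
finger_force: 8.5
```

The key is at its hard stop (tips at 39.9 mm, 17 N). Withdraw.

Request:
jog_arm:
  commands:
    - {"dx":0,"dy":0,"dz":-0.1,"ax":0,"ay":0,"az":0,"gripper":1}
    - {"dx":0,"dy":0,"dz":-0.2,"ax":0,"ay":0,"az":0,"gripper":1}
    - {"dx":0,"dy":0,"dz":-0.7,"ax":0,"ay":0,"az":0,"gripper":1}
    - {"dx":0,"dy":0,"dz":-0.9,"ax":0,"ay":0,"az":0,"gripper":1}
    - {"dx":0,"dy":0,"dz":-0.9,"ax":0,"ay":0,"az":0,"gripper":1}
    - {"dx":0,"dy":0,"dz":-0.5,"ax":0,"ay":0,"az":0,"gripper":1}
    - {"dx":0,"dy":0,"dz":0,"ax":0,"ay":0,"az":0,"gripper":1}
    - {"dx":0,"dy":0,"dz":0,"ax":0,"ay":0,"az":0,"gripper":1}

```text
clock: 10.95
eef_pos: [542.1, -136.1, 177.8]
eef_rot: [-3.141, 0.001, -0.093]
wrist_force: [0.0, 0.4, -0.7]
finger_gap: 0.3
finger_force: 0.0
```

```bash
python3 - <<'E'
from cell import cams
import cv2
c=cams.camera("scene")["image"][:,:,::-1]
cv2.imwrite("pics/c4.png",cv2.resize(c[130:315,120:410],(780,498),interpolation=cv2.INTER_CUBIC))
E
```

```text
(no output)
```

View pics/c4.png

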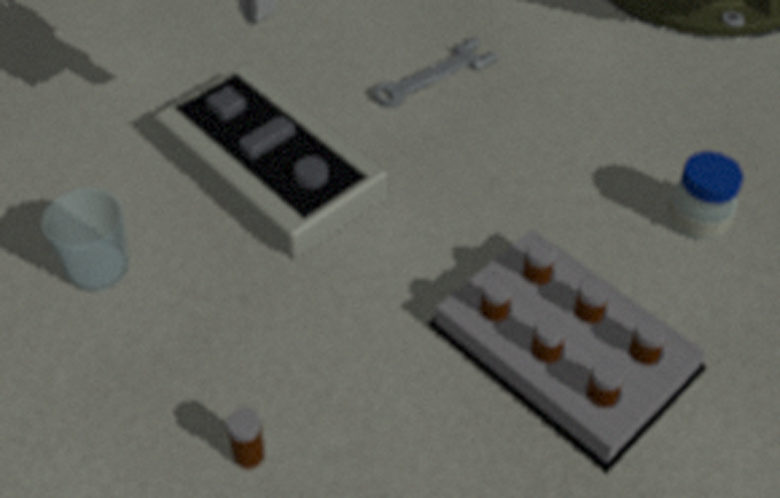

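The six vials are level, the bar key at (267,137) is back up, and the loose things have not moved.

```bash
python3 -c "
from cell import job
print(job.sign_off())"
```

```text
the job is handed in; nothing more can be done
None
```

The proud vial is pressed down level with the others, the bar key was pressed to its stop and has sprung back, and the job is handed in; sign-off returned no verdict.

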